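Load the battery into the bench lamp and hold its bayonet cap home

ROBOT

A 6-joint arm with a two-finger parallel gripper is mounted at the origin on the work surface. World frame = base frame: x ahead of the robot, y to its left, z up, the work surface at z = 0. Lengths are in m, angles in degrees, forces in N, time in s.
With the tool pointing down it reaches from about 0.275 to 0.825 m from the base axis. Payload 4.9 kg.
Tool frame: the origin (TCP) lies on the centre line of the jaws, within the pads' length; the fingertips stand 8 mm ahead of it and the grasp point (between the pads) lies 11 mm behind it; z points along the fingers, y is the line along which they close (so a half turn about z gives the same grasp; the last joint's range is limited). The gripper opens to 85 mm and grips with 20 to 120 N. Pads are 22 mm wide; open, the fingers measure 114 mm over their backs; the gripper's body (76 mm by 85 mm) begins 54 mm behind the grasp point. The pads swing forward as they close: fully open they stand 13 mm farther back than shut.
Start: joints at [-80.168, 18.69, -11.035, 60.275, 0, 82.311], TCP at [0.166, -0.524, 0.239] pointing down, gripper open.
Joint ranges: [-152.03, 152.03], [-55.5, 102.48], [-74.3, 77.21], [-110.64, 120.58], [-84.22, 78.4], [-180, 180]. Speed limits (degrees/s): [147.25, 147.25, 180, 180, 180, 180].

INTERFACE

Orientations are given as a 3x3 rotation matrix whose columns are the frame's x, y, z axes.
In Python, from cell import env, vision, masks_of, landmark_of gives the robot as it stands.
- The arm moves only by the tool apply_moves, never from a script. Its argument "increments" is a list of rows, each a list of 5 numbers: the opening, from -1 (shut) to 1 (fully open), so that 0 is half open, then the shift along the world's x, y, z scaled (see below), then the turn about the world's z scaled (see below). In form: [[grip, x, y, z, turn], ...]. A call has 1 to 12 rows; each row is the pose to reach, as a shift and turn from the pose commanded when the call began; what a row does not reach only later rows make up. The controller multiplies each number of a shift by 0.2 m and each number of a turn by 90 degrees. A row lasts 1/12 s, in which the tool goes at most 41.7 mm and 7.16 degrees, less where a joint would pass 70% of its speed; a pose out of reach is approached as far as the arm can. A call with a number of a shift or a turn outside -1 to 1 is refused whole. A call with a gripper value outside its range is refused whole. The fingers move at their own pace and stop on an object; the grip force is fixed at half the most. Time passes only in rows, so rows that repeat a pose let the fingers close. It gives the time, the measured TCP pose, the force, the opening and the grip force at its end, in the units of the state.
- env.get_state(): the state, without advancing time (a new reading comes with each control period).
- vision.camera(name): name is "side" or "top"; returns the picture (420x560x3 uint8, red, green, blue); there is no depth.
- vision.get_calibration(name): a dict with "intrinsics" (3x3 intrinsics, pixels), "extrinsics" (4x4, takes a point from camera to world coordinates). Camera axes: x right, y down, z forward; pixel columns grow to the right and rows downward; lengths in m; the calibration is good to about 2 mm. A picture is of the moment at which its call begins. get_calibration takes no time and is no camera call.
- env.job_done(): hands the job in; it is judged then, once.
Trained networks look in the newest picture that a camera, given by its name, has taken for a name from the list of things; names that differ only in an ending like _2 or _b are one class to them, and where a whole thing is asked for, a point or a joint stands for the part that bears it (a point fixed in the world has none). Each returns a list of dicts, best first, with "score" (0 to 1); they miss things now and then, are a little off and sometimes report something else, mostly with a low value. They report only what shows in the picture. A call takes as long as a camera call. They do not tell look-alikes from the thing itself.
- masks_of(query, camera): "region" (420x560 bool, what is visible of it) and "extent" ([left, top, right, bottom] in pixels, round what is visible of it).
- landmark_of(query, camera): "uv" ([column, row] in pixels: a listed point, or the origin of a listed thing).
The state is a dict: "time_s": time; "q": joint angles; "qd": joint speeds; "tau": joint torques, N m; "position": TCP position; "tool_rot": TCP orientation; "contact_force": force on the tool from outside, world axes, zero at the start; "wrist_torque": the same for the moment, N m; "opening": opening from 0.0 (shut) to 1.0 (fully open); "gripper_force": force on a finger pad.
Only numpy, scipy, OpenCV 4.12 (cv2) and the standard library are available. Lean on these libraries where they do the work, as an engineer would, in place of code of your own. Each camera call takes 0.05 s, during which the arm holds its last target. There are 200 camera calls.

TASK

Put the slim battery, terminal up, into the upright tube of the bench lamp and let it slide down onto the spring. Then fit the black bayonet cap: lugs through the two notches, push it down against the spring until its flange meets the collar, and turn it a quarter turn clockwise (seen from above) to the stop. Finish while still gripping the cap and pressing it flush on the collar, so that a mate can drive the locking screw, and leave the wide battery and the drinking glass where they stand.

Things in the scene. Friction and masses are not known exactly. Their poses are not given: they have to be found in the camera images.
- lamp: Bench lamp, fixed, upright, yaw varies: 130 x 130 x 10 mm dark steel foot, grey tube 72 mm across with white windows, topped by an aluminium collar 76 mm across whose flat top is 115 mm above the bench. Origin: centre of the foot's underside on the tube's axis, z up, x through the two notches of the collar (a small rib on the collar's outside beside each).
- mouth (a point): Centre of the collar's flat top, lamp's axes. Round hole 42 mm across in a 6 mm lip, with two notches 15 mm wide along +x and -x, reaching 30 mm from the axis. Under the lip a chamber 14 mm high, 60 mm across, for the cap's lugs; stops in it let the cap turn only clockwise seen from above, by 90 degrees (some 4 degrees of slack at each end).
- bore (a point): Top of the battery bore, on the lamp's axis 20 mm below the mouth, lamp's axes: bore 36 mm across, coaxial with the mouth, down to the spring plunger.
- plunger (a joint): Spring plunger at the bottom of the bore: 0 free (its top 27 mm above the bench), grows as pressed down, m; 1500 N/m, 12 mm travel. The slim battery resting on it has its terminal 8 to 10 mm below the mouth.
- battery: Slim battery, plain steel cylinder 32 mm across, 80 mm tall including a brass terminal on top (12 mm across, 3 mm high), rounded foot, 0.15 kg; stands upright on the bench, terminal up. Origin: centre of its underside, z up its axis. Let go with its foot inside the bore, it slides down by its own weight.
- wide_battery: another plain steel battery, 46 mm in diameter and 60 mm tall, too wide for the lamp, not to be moved; stands upright. Origin: centre of its underside
- cap: Black plastic bayonet cap, 49 mm tall, 0.1 kg, standing on its plug. Origin: centre of the plug's underside, z up. Plug 38 mm across, 15 mm long; at its bottom end two lugs on +x and -x, 10 mm wide, 6 mm high, reaching 27 mm from the axis; above the plug a flange 64 mm across, 15 to 21 mm above the origin. Fits either way round.
- cap_handle (a point): Middle of the cap's upright bar handle, 35 mm above the cap's origin, cap's axes: bar 44 mm long along x (in line with the lugs), 14 mm thick along y, 28 mm high, standing on the flange. Flange flush on the collar: this point 20 mm above the mouth, spring pressed 7 mm, 10 to 12 N. Let go after turning, the cap rises 3 mm.
- glass: clear drinking glass, 68 mm across and 85 mm tall, not to be moved. Origin: centre of its underside
Mind the look-alikes: they are no part of the job. Of the things that look like the cap, take the one that is farthest to the robot's left at the start.

How it is judged (in metres and radians):
On the way, in this order (a step that is already met when the one before it is completed fails the run):
1. the slim battery has slid down the lamp's tube onto the spring, let go (horizontal distance between battery and lamp below 0.006 m and z of battery in the frame of lamp below 0.033 m and angle between battery's own z axis and vertical below 0.15 rad and contact force between the fingers and battery below 0.1 N), for 0.2 s.
2. the cap is pushed in, lugs through the notches and below the lip, not yet turned (horizontal distance between cap and lamp below 0.005 m and z of cap in the frame of mouth below -0.0122 m and angle between the x axis of cap and the x axis of lamp, either way round below 0.35 rad), for 0.05 s.
At the end, for the whole second after the job is handed in: Slim battery in the bore (axis within 6 mm), pressed at least 3 mm onto the spring; cap centred (5 mm), level (0.08 rad), turned at least 1.2 rad from the notches, its flange within 1.7 mm of flush, at rest, still held (over 2 N on the fingers) (horizontal distance between cap and lamp below 0.005 m and z of cap in the frame of mouth between -0.0175 and -0.0133 m and angle between cap's own z axis and vertical below 0.08 rad and angle between the x axis of cap and the x axis of lamp, either way round above 1.2 rad and contact force between the fingers and cap above 2 N and linear speed of cap below 0.02 m/s and horizontal distance between battery and lamp below 0.006 m and z of battery in the frame of lamp below 0.024 m and angle between battery's own z axis and vertical below 0.15 rad); the arm keeps its last pose, push and grip.
It fails at once if the wide battery is shifted by more than 30 mm (distance of wide_battery from where it was at the start of the episode above 0.03 m).
It fails at once if the glass is shifted by more than 30 mm (distance of glass from where it was at the start of the episode above 0.03 m).
It also fails if it takes over 58 s, if anything falls off the work surface, if the arm or the gripper's body presses on something with over 40 N, if the wrist force passes 120 N, or if a joint passes its speed limit or range.

## Working session

There is one attempt and no reset: what is moved stays moved. The work goes in short steps, Python scripts to look and compute and a tool call to move; the robot and the scene stay as the last step left them, time stands still between calls to the robot, and variables do not carry over. Pictures are saved under pics/ and viewed, at most 10 in all, crops included, and the job is handed in when it is done.

Besides the shell and the picture viewer there is one more tool, called after "Call:" in YAML: its name, and indented under it one key for each argument. apply_moves: Moves the arm, as the interface text tells. Shifts and turns lie within -1 to 1; 1 stands for 0.2 m of shift or 90 degrees of turn. Its arguments: {"type":"object","properties":{"increments":{"type":"array"}},"required":["increments"]}

```bash
ls; mkdir -p pics; cat > h.py <<'E'
import numpy as np, cv2
from cell import env, vision, masks_of, landmark_of
def ray(cam,uv):
    c=vision.get_calibration(cam);K=np.array(c["intrinsics"]);T=np.array(c["extrinsics"])
    d=T[:3,:3]@np.linalg.solve(K,[uv[0],uv[1],1.]);return T[:3,3],d
def at_z(cam,uv,z):
    o,d=ray(cam,uv);return o+d*(z-o[2])/d[2]
def proj(cam,p):
    c=vision.get_calibration(cam);K=np.array(c["intrinsics"]);T=np.linalg.inv(np.array(c["extrinsics"]))
    q=K@(T[:3,:3]@np.array(p)+T[:3,3]);return q[:2]/q[2]
def tri(c1,u1,c2,u2):
    o1,d1=ray(c1,u1);o2,d2=ray(c2,u2)
    A=np.stack([d1,-d2],1);s=np.linalg.lstsq(A,o2-o1,rcond=None)[0]
    a=o1+s[0]*d1;b=o2+s[1]*d2;return (a+b)/2,np.linalg.norm(a-b)
def snap(cam,name=None):
    im=vision.camera(cam)
    if name: cv2.imwrite(f"pics/{name}.png",im[:,:,::-1])
    return im
E
python3 - <<'E'
from h import *
np.set_printoptions(precision=3,suppress=True)
a=snap("top");b=snap("side")
cv2.imwrite("pics/ov.png",cv2.resize(np.hstack([a,b]),(800,300))[:,:,::-1]); cv2.imwrite("pics/top.png",a[:,:,::-1]);cv2.imwrite("pics/side.png",b[:,:,::-1])
zs=dict(lamp=0,mouth=.115,battery=0,cap=0,cap_handle=.035,wide_battery=0,glass=0)
for cam in("top","side"):
    print(cam,np.array(vision.get_calibration(cam)["extrinsics"])[:3])
    for n,z in zs.items():
        for r in landmark_of(n,cam): print(n,round(r["score"],2),np.round(r["uv"],1),at_z(cam,r["uv"],z))
E
```

```text
pics
top [[ 0.017 -0.989  0.148  0.429]
 [-1.    -0.016  0.009 -0.014]
 [-0.006 -0.148 -0.989  0.904]]
lamp 0.56 [278.7 213.3] [ 0.554 -0.008  0.   ]
mouth 0.97 [282.1 209.4] [ 0.546 -0.015  0.115]
battery 0.83 [381.6 241.1] [ 0.494 -0.243  0.   ]
cap 0.96 [211.4 235.9] [0.499 0.145 0.   ]
cap 0.94 [193.7 194.4] [0.595 0.19  0.   ]
cap 0.91 [141.9 184. ] [0.618 0.312 0.   ]
cap 0.81 [204.2 277.2] [0.406 0.157 0.   ]
cap_handle 0.84 [187.9 190.1] [0.598 0.196 0.035]
cap_handle 0.67 [139.6 181.7] [0.616 0.305 0.035]
cap_handle 0.66 [207.4 237.6] [0.493 0.148 0.035]
cap_handle 0.59 [201.5 283. ] [0.395 0.156 0.035]
wide_battery 0.75 [168.4 249.1] [0.468 0.242 0.   ]
glass 0.91 [329.2 157.5] [ 0.688 -0.124  0.   ]
glass 0.54 [166.5 247.8] [0.471 0.246 0.   ]
side [[-0.87  -0.282  0.405  0.196]
 [-0.493  0.502 -0.71   0.675]
 [-0.003 -0.817 -0.576  0.655]]
lamp 0.79 [295.2 256.4] [ 0.546 -0.014  0.   ]
lamp 0.24 [260.8 354.8] [0.476 0.242 0.   ]
mouth 0.76 [293.7 214.3] [ 0.547 -0.006  0.115]
battery 0.98 [360.5 210.3] [ 0.488 -0.246  0.   ]
cap 0.97 [220.9 308.2] [0.597 0.188 0.   ]
cap 0.67 [319.8 337.2] [0.405 0.159 0.   ]
cap 0.6 [173.9 348.8] [0.613 0.305 0.   ]
cap 0.55 [275.1 312.5] [0.503 0.147 0.   ]
cap 0.32 [361.2 215.8] [ 0.478 -0.225  0.   ]
cap_handle 0.86 [222.6 295.7] [0.591 0.187 0.035]
cap_handle 0.65 [169.9 334.1] [0.617 0.304 0.035]
cap_handle 0.57 [278.1 300.5] [0.496 0.147 0.035]
wide_battery 0.98 [262.  358.3] [0.471 0.247 0.   ]
glass 0.76 [265.5 207.5] [ 0.696 -0.142  0.   ]
```

View pics/top.png

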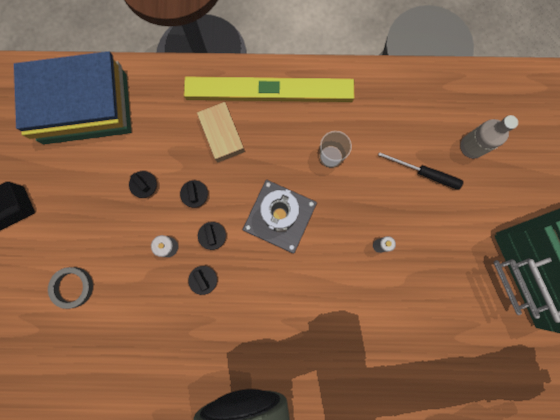

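View pics/side.png

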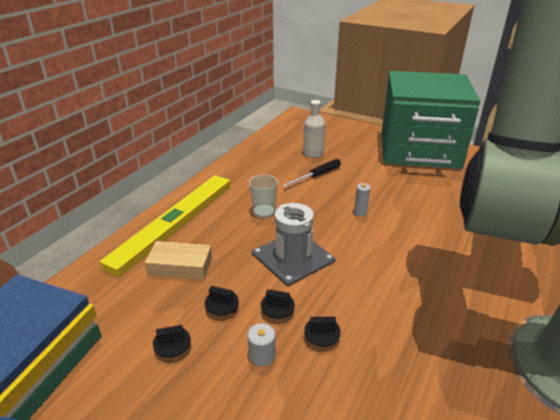

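Candidates for the cap (top picture): (143,184), (194,194), (211,236), (203,280). The farthest to the robot's left (+y, image left) is (143,184). The slim battery is at (385,244); the wide one at (162,246) is not part of the job. The lamp is at (280,210) and the glass at (333,150). I'll check the choice and the yaws in one crop.

```bash
python3 - <<'E'
from h import *
np.set_printoptions(precision=4,suppress=True)
a=cv2.imread("pics/top.png");b=cv2.imread("pics/side.png")
def crop(im,u,v,w=35): return cv2.resize(im[v-w:v+w,u-w:u+w],(390,390)[:2],interpolation=cv2.INTER_CUBIC)
def ann(im,cam,u,v,pts,col,w=35):
    c=crop(im,u,v,w);s=390/(2*w)
    for p in pts:
        q=(proj(cam,p)-[u-w,v-w]+.5)*s;cv2.circle(c,tuple(int(x) for x in q),1,col,-1)
    return c
th=np.linspace(0,2*np.pi,60)
def circ(x,y,z,r): return [(x+r*np.cos(t),y+r*np.sin(t),z) for t in th]
L=(.546,-.011)
cap=(.615,.305)
t=ann(a,"top",281,211,circ(*L,.115,.038)+circ(*L,.115,.021),(0,0,255))
c=ann(a,"top",143,184,circ(*cap,.021,.032),(0,0,255),25)
out=np.hstack([t,c])
cv2.imwrite("pics/c1.png",out)
# foot square: dark mask on the bench
r=masks_of("lamp","top")
vision.camera("top")
def best(n,cam): return masks_of(n,cam)
for r in best("lamp","top")[:1]:
    m=r["region"].astype(np.uint8); ctr=max(cv2.findContours(m,0,1)[0],key=cv2.contourArea)
    P=np.array([at_z("top",p[0]+0.,.010)[:2] for p in ctr],np.float32)
    print("foot",r["score"],cv2.minAreaRect(P))
for r in best("cap","top"): 
    m=r["region"];v,u=np.nonzero(m);c=at_z("top",(u.mean(),v.mean()),.021);print("cap",round(r["score"],2),r["extent"],c)
    if c[1]>.27:
        hsv=cv2.cvtColor(a,cv2.COLOR_BGR2GRAY);print(np.percentile(hsv[m],[5,25,50,75,95]))
for n,z in(("battery",.08),):
  for cam in("top","side"):
    for r in best(n,cam)[:1]: print(n,cam,r["score"],r["extent"])
E
```

```text
foot 0.95 ((0.5485490560531616, -0.009697124361991882), (0.13036321103572845, 0.12971869111061096), 66.50189208984375)
cap 0.93 [188.6, 263.0, 215.4, 296.8] [0.4017 0.1565 0.021 ]
cap 0.89 [181.0, 178.3, 208.5, 208.4] [0.5949 0.1858 0.021 ]
cap 0.79 [196.2, 220.2, 225.7, 250.6] [0.5003 0.1407 0.021 ]
cap 0.73 [127.4, 173.9, 154.0, 196.4] [0.6146 0.3028 0.021 ]
[20. 34. 37. 38. 45.]
battery top 0.79 [372.7, 233.4, 397.8, 251.9]
battery side 0.83 [357.1, 184.5, 369.0, 215.5]
```

View pics/c1.png

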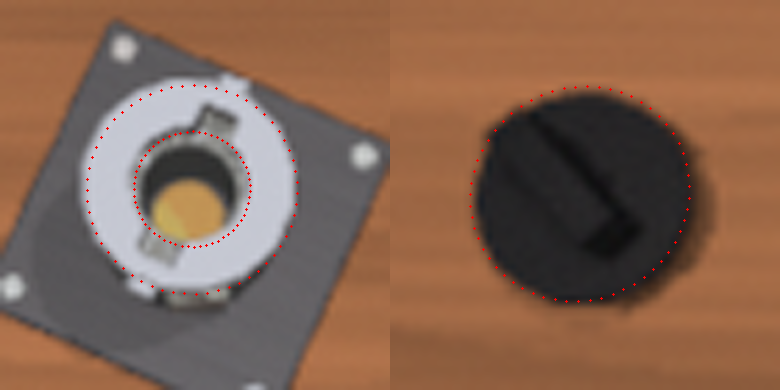

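The crops confirm the cap at (143,184), with its bar about 41° from world x. The notches lie along about -23.5°, which agrees with the foot's edges. The collar centre is about (0.548,-0.010).

```bash
python3 - <<'E'
from h import *
np.set_printoptions(precision=4,suppress=True)
s=env.get_state();print(s["time_s"],s["position"],s["opening"]);print(np.array(s["tool_rot"]))
a=cv2.imread("pics/top.png");b=cv2.imread("pics/side.png")
for cam,im,(u,v) in(("top",a,(388,244)),("side",b,(363,186))):
    w=12;h=cv2.cvtColor(im[v-w:v+w,u-w:u+w],cv2.COLOR_BGR2HSV)
    m=(h[...,0]<28)&(h[...,0]>14)&(h[...,1]>90)&(h[...,2]>120)
    n,l,st,c=cv2.connectedComponentsWithStats(m.astype(np.uint8));print(cam,[(st[i][4],c[i]+[u-w,v-w],at_z(cam,c[i]+[u-w,v-w],.08)) for i in range(1,n)])
E
```

```text
1.1 [ 0.1656 -0.5245  0.2393] 0.9971410281454618
[[ 0.9536  0.301   0.    ]
 [ 0.301  -0.9536 -0.    ]
 [ 0.      0.0001 -1.    ]]
top [(np.int32(23), array([388.    , 243.1739]), array([ 0.4844, -0.2355,  0.08  ]))]
side [(np.int32(15), array([363.4, 184.6]), array([ 0.4847, -0.2354,  0.08  ])), (np.int32(1), array([373., 186.]), array([ 0.4631, -0.2405,  0.08  ]))]
```

Call:
apply_moves:
  increments:
    - [1, 1, 0.9, 0, 0]
    - [1, 1, 0.9, 0, 0]
    - [1, 1, 0.9, 0, 0]
    - [1, 1, 0.9, 0, 0]
    - [1, 1, 0.9, 0, 0]
    - [1, 1, 0.9, 0, 0]
    - [1, 1, 0.9, 0, 0]
    - [1, 1, 0.9, 0, 0]

```text
time_s: 1.77
position: [0.3681, -0.3416, 0.2394]
tool_rot: [[0.952, 0.307, 0.001], [0.307, -0.952, 0.001], [0.001, -0.0, -1.0]]
contact_force: [-0.2, 0.1, 0.2]
opening: 0.999
gripper_force: 0.0
```

Call:
apply_moves:
  increments:
    - [1, 0.595, 0.545, 0, 0]
    - [1, 0.595, 0.545, 0, 0]
    - [1, 0.595, 0.545, 0, 0]
    - [1, 0.595, 0.545, 0, 0]
    - [1, 0.595, 0.545, 0, 0]
    - [1, 0.595, 0.545, -0.2, 0]
    - [1, 0.595, 0.545, -0.4, 0]
    - [1, 0.595, 0.545, -0.55, 0]
    - [1, 0.595, 0.545, -0.7, 0]
    - [1, 0.595, 0.545, -0.85, 0]
    - [1, 0.595, 0.545, -0.93, 0]
    - [1, 0.595, 0.545, -0.93, 0]

```text
time_s: 2.77
position: [0.4813, -0.2349, 0.0496]
tool_rot: [[0.954, 0.3, -0.006], [0.3, -0.954, 0.004], [-0.005, -0.005, -1.0]]
contact_force: [-0.7, 0.2, 0.3]
opening: 0.999
gripper_force: 0.0
```

Call:
apply_moves:
  increments:
    - [-1, 0, 0, 0, 0]
    - [-1, 0, 0, 0, 0]
    - [-1, 0, 0, 0, 0]
    - [-1, 0, 0, 0, 0]
    - [-1, 0, 0, 0, 0]
    - [-1, 0, 0, 0, 0]
    - [-1, 0, 0, 0, 0]
    - [-1, 0, 0, 0, 0]
    - [-1, 0, 0, 0, 0]
    - [0.3, 0, 0, 0, 0]
    - [0.3, 0, 0, 0, 0]
    - [0.3, 0, 0, 0, 0]

```text
time_s: 3.77
position: [0.4848, -0.2356, 0.0536]
tool_rot: [[0.954, 0.301, 0.0], [0.301, -0.954, -0.0], [0.0, 0.0, -1.0]]
contact_force: [-0.1, -1.0, -0.1]
opening: 0.649
gripper_force: 0.0
```

Call:
apply_moves:
  increments:
    - [0.3, 0, 0, 0, 0]
    - [0.3, 0, 0, 0, 0.08]
    - [0.3, 0, 0, 0, 0.16]
    - [0.3, 0, 0, 0, 0.24]
    - [0.3, 0, 0, 0, 0.32]
    - [0.3, 0, 0, 0, 0.4]
    - [0.3, 0, 0, 0, 0.48]
    - [0.3, 0, 0, 0, 0.56]
    - [0.3, 0, 0, 0, 0.64]
    - [0.3, 0, 0, 0, 0.72]
    - [0.3, 0, 0, 0, 0.8]
    - [0.3, 0, 0, 0, 0.88]

```text
time_s: 4.77
position: [0.4845, -0.2354, 0.0531]
tool_rot: [[-0.116, 0.993, -0.0], [0.993, 0.116, 0.0], [0.0, -0.0, -1.0]]
contact_force: [-1.1, 0.5, -0.2]
opening: 0.654
gripper_force: 0.0
```

Call:
apply_moves:
  increments:
    - [0.3, 0, 0, 0, 0.12]
    - [0.3, 0, 0, 0, 0.12]
    - [0.3, 0, 0, 0, 0.12]
    - [-1, 0, 0, 0, 0.12]
    - [-1, 0, 0, 0, 0.12]
    - [-1, 0, 0, 0, 0.12]
    - [-1, 0, 0, 0, 0.12]
    - [-1, 0, 0, 0, 0.12]
    - [-1, 0, 0, 0, 0.12]
    - [-1, 0, 0, 0, 0.12]
    - [-1, 0, 0, 0, 0.12]

```text
time_s: 5.68
position: [0.4846, -0.2355, 0.0534]
tool_rot: [[-0.294, 0.956, 0.0], [0.956, 0.294, -0.0], [-0.0, -0.0, -1.0]]
contact_force: [-1.5, 0.6, 4.5]
opening: 0.359
gripper_force: 59.4
```

Call:
apply_moves:
  increments:
    - [-1, 0, 0, 0.2, 0]
    - [-1, 0, 0, 0.4, 0]
    - [-1, 0, 0, 0.6, 0]
    - [-1, 0, 0, 0.75, 0]
    - [-1, 0.06, 0.2, 0.75, 0]
    - [-1, 0.12, 0.4, 0.75, 0]
    - [-1, 0.2, 0.6, 0.75, 0]
    - [-1, 0.28, 0.8, 0.75, 0]
    - [-1, 0.32, 1, 0.75, 0]
    - [-1, 0.32, 1, 0.75, 0]
    - [-1, 0.32, 1, 0.75, 0]

```text
time_s: 6.6
position: [0.5485, -0.0329, 0.2025]
tool_rot: [[-0.299, 0.954, -0.001], [0.954, 0.299, 0.0], [0.001, -0.001, -1.0]]
contact_force: [-0.6, 1.3, -1.5]
opening: 0.357
gripper_force: 60.2
```

Call:
apply_moves:
  increments:
    - [-1, 0, 0.13, 0, 0]
    - [-1, 0, 0.13, -0.05, 0]
    - [-1, 0, 0.13, -0.1, 0]
    - [-1, 0, 0.13, -0.1, 0]
    - [-1, 0, 0.13, -0.1, 0]
    - [-1, 0, 0.13, -0.1, 0]

```text
time_s: 7.1
position: [0.5484, -0.0107, 0.1831]
tool_rot: [[-0.292, 0.956, -0.001], [0.956, 0.292, -0.0], [0.0, -0.001, -1.0]]
contact_force: [-0.5, -0.1, -1.7]
opening: 0.356
gripper_force: 60.3
```

```bash
python3 - <<'E'
from h import *
np.set_printoptions(precision=4,suppress=True)
s=env.get_state();print(s["position"],s["opening"],s["gripper_force"])
a=snap("top");b=snap("side")
def crop(im,u,v,w=40): return cv2.resize(im[v-w:v+w,u-w:u+w],(390,390),interpolation=cv2.INTER_CUBIC)
x,y,z=s["position"]
pb=proj("side",(x,y,.115)).astype(int)
cv2.imwrite("pics/c2.png",np.hstack([crop(a,281,211),crop(b,pb[0],pb[1])])[:,:,::-1]);print(pb)
E
```

```text
[ 0.5484 -0.0107  0.1831] 0.3560255940585328 60.26146372896619
[294 212]
```

View pics/c2.png

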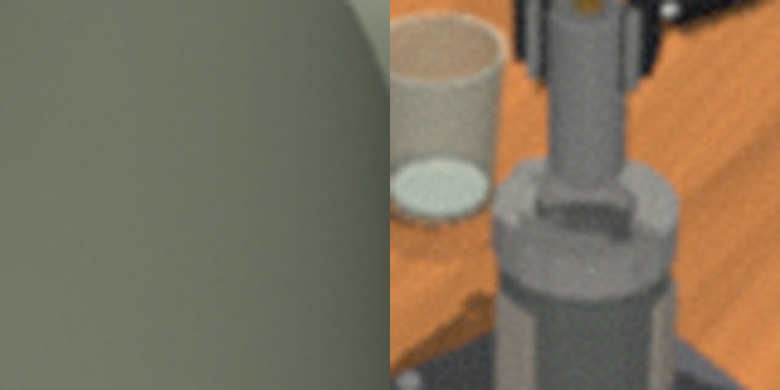

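Call:
apply_moves:
  increments:
    - [-1, 0, 0, -0.04, 0]
    - [-1, 0, 0, -0.08, 0]
    - [-1, 0, 0, -0.11, 0]
    - [-1, 0, 0, -0.14, 0]
    - [-1, 0, 0, -0.17, 0]
    - [-1, 0, 0, -0.19, 0]
    - [-1, 0, 0, -0.21, 0]
    - [-1, 0, 0, -0.21, 0]

```text
time_s: 7.87
position: [0.5481, -0.0094, 0.1403]
tool_rot: [[-0.294, 0.956, -0.001], [0.956, 0.294, 0.0], [0.001, -0.001, -1.0]]
contact_force: [-0.4, 0.3, -1.5]
opening: 0.355
gripper_force: 60.3
```

Call:
apply_moves:
  increments:
    - [-1, 0, 0, -0.03, 0]
    - [-1, 0, 0, -0.05, 0]
    - [-1, 0, 0, -0.05, 0]
    - [-1, 0, 0, -0.05, 0]
    - [0.2, 0, 0, -0.05, 0]
    - [0.2, 0, 0, -0.05, 0]
    - [0.2, 0, 0, -0.05, 0]
    - [0.2, 0, 0, -0.05, 0]
    - [0.2, 0, 0, -0.05, 0]
    - [0.2, 0, 0, -0.05, 0]

```text
time_s: 8.7
position: [0.5487, -0.0095, 0.1315]
tool_rot: [[-0.294, 0.956, 0.0], [0.956, 0.294, -0.0], [-0.0, 0.0, -1.0]]
contact_force: [0.6, -0.2, 0.0]
opening: 0.601
gripper_force: 0.0
```

Call:
apply_moves:
  increments:
    - [0.2, 0, 0, 0.2, 0]
    - [0.2, 0, 0, 0.4, 0]
    - [0.2, 0, 0, 0.5, 0]
    - [0.2, 0, 0.2, 0.5, 0]
    - [0.2, 0, 0.4, 0.5, 0]
    - [0.2, 0, 0.6, 0.5, 0]
    - [0.2, 0.1, 0.8, 0.5, 0]
    - [0.2, 0.2, 1, 0.5, 0]
    - [0.2, 0.25, 1, 0.5, 0]
    - [0.2, 0.25, 1, 0.5, 0]

```text
time_s: 9.53
position: [0.6003, 0.1933, 0.2308]
tool_rot: [[-0.298, 0.955, 0.001], [0.955, 0.298, 0.0], [-0.0, 0.002, -1.0]]
contact_force: [0.2, -0.9, 0.8]
opening: 0.6
gripper_force: 0.0
```

```bash
python3 - <<'E'
from h import *
np.set_printoptions(precision=4,suppress=True)
s=env.get_state();print(s["time_s"],s["position"],s["contact_force"])
a=snap("top");b=snap("side");cv2.imwrite("pics/t3.png",a[:,:,::-1])
def crop(im,u,v,w=35): return cv2.resize(im[v-w:v+w,u-w:u+w],(390,390),interpolation=cv2.INTER_CUBIC)
cv2.imwrite("pics/c3.png",np.hstack([crop(a,281,211),crop(b,172,342,30)])[:,:,::-1])
E
```

```text
9.5333 [0.6003 0.1933 0.2308] [ 0.1654 -0.9379  0.7774]
```

View pics/c3.png

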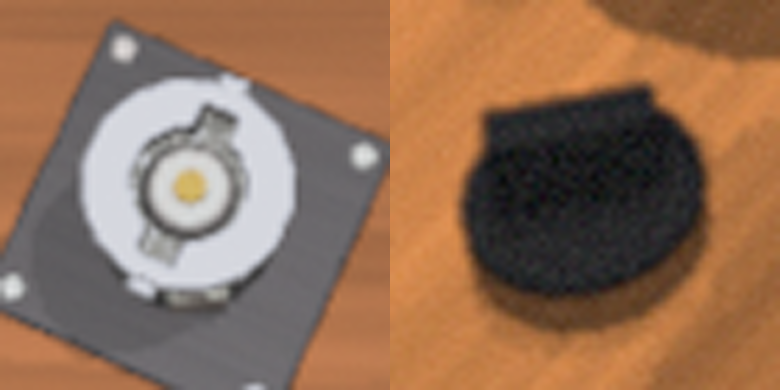

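Battery is seated and centred in the tube: its terminal is at (190,186) in the crop, with the collar centre at (188,186). Next I'll refine the cap's yaw and centre from both views.

```bash
python3 - <<'E'
from h import *
from scipy.optimize import minimize
np.set_printoptions(precision=4,suppress=True)
p=at_z("side",(156.3,329.4),.049);q=at_z("side",(181.6,325.2),.049);d=q-p
print("side yaw",np.degrees(np.arctan2(d[1],d[0])),np.linalg.norm(d),(p+q)/2)
ims={"top":cv2.imread("pics/top.png"),"side":cv2.imread("pics/side.png")}
M={}
for c,(u,v) in(("top",(143,184)),("side",(172,342))):
    g=ims[c].max(2)<75; n,l=cv2.connectedComponents(g.astype(np.uint8)); m=l==l[v,u]; M[c]=m; print(c,m.sum())
th=np.linspace(0,2*np.pi,40,endpoint=False)
def model(c,x,y,a):
    P=[(x+r*np.cos(t),y+r*np.sin(t),z) for r,z in((.032,.015),(.032,.021)) for t in th]
    ca,sa=np.cos(a),np.sin(a)
    B=[(x+ca*i-sa*j,y+sa*i+ca*j,z) for i in(-.022,.022) for j in(-.007,.007) for z in(.021,.049)]
    m=np.zeros((420*4,560*4),np.uint8)
    for Q in(P[:40],P[40:],B):
        k=np.array([proj(c,p) for p in Q]);h=cv2.convexHull(((k+.5)*4).astype(np.int32));cv2.fillConvexPoly(m,h,1)
    return cv2.resize(m*255,(560,420),interpolation=cv2.INTER_AREA)/255.
def cost(v,cs=("top","side")): return sum(np.abs(model(c,v[0]*.01,v[1]*.01,v[2]*.1)-M[c]).sum() for c in cs)
for cs in(("top",),("side",),("top","side")):
    r=minimize(cost,[61.4,30.45,7.15],args=(cs,),method="Nelder-Mead",options=dict(initial_simplex=[[61.4,30.45,7.15],[61.9,30.45,7.15],[61.4,30.9,7.15],[61.4,30.45,8.0]],maxfev=120))
    print(cs,r.x[:2]*.01,np.degrees(r.x[2]*.1),r.fun)
E
```

```text
side yaw -137.9560225918463 0.04153477204963011 [0.618 0.302 0.049]
top 607
side 933Traceback (most recent call last):
  File "<stdin>", line 21, in <module>
    res = _minimize_neldermead(fun, x0, args, callback, bounds=bounds,
                               **options)
    fxr = func(xr)
    fx = function(np.copy(x), *(wrapper_args + args))
  File "<stdin>", line 19, in cost
  File "<stdin>", line 19, in <genexpr>
  File "<stdin>", line 17, in model
  File "h.py", line 9, in proj
    c=vision.get_calibration(cam);K=np.array(c["intrinsics"]);T=np.linalg.inv(np.array(c["extrinsics"]))
ValueError: time passes only in moves, steps and waits
```

```bash
cat >> h.py <<'E'
_C={c:vision.get_calibration(c) for c in("top","side")}
_K={c:(np.array(v["intrinsics"]),np.linalg.inv(np.array(v["extrinsics"]))) for c,v in _C.items()}
def proj(cam,p):
    K,T=_K[cam];q=K@(T[:3,:3]@np.array(p)+T[:3,3]);return q[:2]/q[2]
E
cat > fit.py <<'E'
from h import *
from scipy.optimize import minimize
th=np.linspace(0,2*np.pi,40,endpoint=False)
def model(c,x,y,a,z0=0):
    P=[(x+r*np.cos(t),y+r*np.sin(t),z+z0) for r,z in((.032,.015),(.032,.021)) for t in th]
    ca,sa=np.cos(a),np.sin(a)
    B=[(x+ca*i-sa*j,y+sa*i+ca*j,z+z0) for i in(-.022,.022) for j in(-.007,.007) for z in(.021,.049)]
    m=np.zeros((420*4,560*4),np.uint8)
    for Q in(P,B):
        k=np.array([proj(c,p) for p in Q]);h=cv2.convexHull(((k+.5)*4).astype(np.int32));cv2.fillConvexPoly(m,h,1)
    return cv2.resize(m*255,(560,420),interpolation=cv2.INTER_AREA)/255.
def fit(M,s,cs):
    cost=lambda v:sum(np.abs(model(c,v[0]*.01,v[1]*.01,v[2]*.1)-M[c]).sum() for c in cs)
    s=np.array(s);S=[s]+[s+e for e in np.diag([.5,.5,.9])]
    r=minimize(cost,s,method="Nelder-Mead",options=dict(initial_simplex=S,maxfev=90));return r.x[:2]*.01,np.degrees(r.x[2]*.1),r.fun
E
python3 - <<'E'
from fit import *
np.set_printoptions(precision=4,suppress=True)
M={}
for c,(u,v) in(("top",(143,184)),("side",(172,342))):
    g=cv2.imread(f"pics/{c}.png").max(2)<75; n,l=cv2.connectedComponents(g.astype(np.uint8)); M[c]=l==l[v,u]
for cs in(("top",),("side",)): print(cs,fit(M,[61.4,30.45,7.15],cs))
E
```

```text
('top',) (array([0.6134, 0.3038]), np.float64(40.396421399883664), np.float64(41.02745098039216))
('side',) (array([0.6149, 0.3053]), np.float64(39.949508138470236), np.float64(106.58823529411765))
```

Call:
apply_moves:
  increments:
    - [0.2, 0.075, 0.2, 0, -0.07]
    - [0.2, 0.075, 0.4, 0, -0.14]
    - [0.2, 0.075, 0.57, 0, -0.21]
    - [0.2, 0.075, 0.57, 0, -0.28]
    - [0.2, 0.075, 0.57, 0, -0.35]
    - [0.2, 0.075, 0.57, 0, -0.42]
    - [0.2, 0.075, 0.57, 0, -0.49]
    - [0.2, 0.075, 0.57, 0, -0.56]
    - [0.2, 0.075, 0.57, 0, -0.63]
    - [0.2, 0.075, 0.57, 0, -0.7]
    - [0.2, 0.075, 0.57, 0, -0.738]
    - [0.2, 0.075, 0.57, 0, -0.738]

```text
time_s: 10.63
position: [0.6132, 0.3027, 0.2315]
tool_rot: [[0.76, 0.65, -0.001], [0.65, -0.76, -0.0], [-0.001, -0.0, -1.0]]
contact_force: [0.8, -0.4, 0.4]
opening: 0.603
gripper_force: 0.0
```

Call:
apply_moves:
  increments:
    - [0.2, 0, 0, -0.15, 0]
    - [0.2, 0, 0, -0.3, 0]
    - [0.2, 0, 0, -0.45, 0]
    - [0.2, 0, 0, -0.6, 0]
    - [0.2, 0, 0, -0.75, 0]
    - [0.2, 0, 0, -0.85, 0]
    - [0.2, 0, 0, -0.93, 0]
    - [0.2, 0, 0, -0.98, 0]
    - [0.2, 0, 0, -0.98, 0]
    - [0.2, 0, 0, -0.98, 0]
    - [0.2, 0, 0, -0.98, 0]

```text
time_s: 11.55
position: [0.6146, 0.3045, 0.0368]
tool_rot: [[0.758, 0.652, 0.002], [0.652, -0.758, 0.001], [0.002, 0.001, -1.0]]
contact_force: [-0.7, 0.5, 0.3]
opening: 0.599
gripper_force: 0.0
```

Call:
apply_moves:
  increments:
    - [0.6, 0, 0, -0.01, 0]
    - [0.6, 0, 0, -0.01, 0]
    - [0.6, 0, 0, -0.01, 0.08]
    - [0.6, 0, 0, -0.01, 0.16]
    - [0.6, 0, 0, -0.01, 0.24]
    - [0.6, 0, 0, -0.01, 0.32]
    - [0.6, 0, 0, -0.01, 0.4]
    - [0.6, 0, 0, -0.01, 0.48]
    - [0.6, 0, 0, -0.01, 0.56]
    - [0.6, 0, 0, -0.01, 0.64]
    - [0.6, 0, 0, -0.01, 0.72]
    - [0.6, 0, 0, -0.01, 0.8]

```text
time_s: 12.55
position: [0.614, 0.3047, 0.0341]
tool_rot: [[-0.386, 0.923, 0.001], [0.923, 0.386, 0.0], [-0.0, 0.001, -1.0]]
contact_force: [0.8, 0.2, 0.5]
opening: 0.798
gripper_force: 0.0
```

Call:
apply_moves:
  increments:
    - [0.6, 0, 0, 0, 0.08]
    - [0.6, 0, 0, 0, 0.16]
    - [0.6, 0, 0, 0, 0.2]
    - [0.6, 0, 0, 0, 0.2]
    - [-1, 0, 0, 0, 0.2]
    - [-1, 0, 0, 0, 0.2]
    - [-1, 0, 0, 0, 0.2]
    - [-1, 0, 0, 0, 0.2]
    - [-1, 0, 0, 0, 0.2]
    - [-1, 0, 0, 0, 0.2]
    - [-1, 0, 0, 0, 0.2]
    - [-1, 0, 0, 0, 0.2]

```text
time_s: 13.55
position: [0.6141, 0.3047, 0.0341]
tool_rot: [[-0.646, 0.763, 0.001], [0.763, 0.646, 0.001], [-0.0, 0.001, -1.0]]
contact_force: [-0.3, 0.7, 6.0]
opening: 0.503
gripper_force: 61.5
```

Call:
apply_moves:
  increments:
    - [0.6, 0, 0, 0, 0]
    - [0.6, 0, 0, 0, 0]
    - [0.6, 0, 0, 0, 0]
    - [0.6, 0, 0, 0, 0]
    - [0.6, 0, 0, 0, -0.08]
    - [0.6, 0, 0, 0, -0.16]
    - [0.6, 0, 0, 0, -0.24]
    - [0.6, 0, 0, 0, -0.32]
    - [0.6, 0, 0, 0, -0.4]
    - [0.6, 0, 0, 0, -0.48]
    - [0.6, 0, 0, 0, -0.56]
    - [0.6, 0, 0, 0, -0.64]

```text
time_s: 14.55
position: [0.6133, 0.3044, 0.0329]
tool_rot: [[0.298, 0.954, -0.001], [0.954, -0.298, -0.0], [-0.0, -0.001, -1.0]]
contact_force: [-0.7, -0.7, 0.4]
opening: 0.8
gripper_force: 0.0
```

Call:
apply_moves:
  increments:
    - [0.4, 0, 0, 0, -0.08]
    - [0.2, 0, 0, 0, -0.16]
    - [0, 0, 0, 0, -0.24]
    - [0, 0, 0, 0, -0.32]
    - [0, 0, 0, 0, -0.36]
    - [0, 0, 0, 0, -0.36]
    - [0, 0, 0, 0, -0.36]
    - [-1, 0, 0, 0, -0.36]
    - [-1, 0, 0, 0, -0.36]
    - [-1, 0, 0, 0, -0.36]
    - [-1, 0, 0, 0, -0.36]
    - [-1, 0, 0, 0, -0.36]

```text
time_s: 15.55
position: [0.6137, 0.3045, 0.0334]
tool_rot: [[0.759, 0.651, 0.0], [0.651, -0.759, 0.0], [0.0, 0.0, -1.0]]
contact_force: [-0.3, 0.4, 1.1]
opening: 0.152
gripper_force: 58.5
```

Call:
apply_moves:
  increments:
    - [-1, 0, 0, 0, 0]
    - [-1, 0, 0, 0, 0]
    - [-1, 0, 0, 0, 0]
    - [-1, 0, 0, 0, 0]
    - [-1, 0, 0, 0, 0]

```text
time_s: 15.97
position: [0.6137, 0.3045, 0.0334]
tool_rot: [[0.759, 0.651, 0.0], [0.651, -0.759, 0.0], [0.0, 0.0, -1.0]]
contact_force: [0.1, -0.1, 2.3]
opening: 0.146
gripper_force: 58.5
```

Call:
apply_moves:
  increments:
    - [-1, 0, 0, 0.2, 0]
    - [-1, 0, 0, 0.4, 0]
    - [-1, 0, 0, 0.6, 0.07]
    - [-1, 0, 0, 0.8, 0.14]
    - [-1, 0, -0.1, 0.84, 0.21]
    - [-1, -0.05, -0.25, 0.84, 0.28]
    - [-1, -0.1, -0.4, 0.84, 0.35]
    - [-1, -0.15, -0.55, 0.84, 0.42]
    - [-1, -0.2, -0.7, 0.84, 0.49]
    - [-1, -0.25, -0.85, 0.84, 0.56]
    - [-1, -0.3, -0.95, 0.84, 0.63]
    - [-1, -0.33, -1, 0.84, 0.7]

```text
time_s: 16.97
position: [0.5461, 0.102, 0.201]
tool_rot: [[-0.238, 0.971, -0.001], [0.971, 0.238, -0.001], [-0.001, -0.002, -1.0]]
contact_force: [-0.5, 0.5, -0.9]
opening: 0.15
gripper_force: 58.6
```

Call:
apply_moves:
  increments:
    - [-1, 0, -0.1, 0, 0.07]
    - [-1, 0, -0.2, 0, 0.14]
    - [-1, 0, -0.3, 0, 0.21]
    - [-1, 0, -0.4, 0, 0.28]
    - [-1, 0, -0.5, 0, 0.35]
    - [-1, 0, -0.57, 0, 0.42]
    - [-1, 0, -0.57, 0, 0.49]
    - [-1, 0, -0.57, 0, 0.56]
    - [-1, 0, -0.57, 0, 0.588]
    - [-1, 0, -0.57, 0, 0.588]
    - [-1, 0, -0.57, 0, 0.588]
    - [-1, 0, -0.57, 0, 0.588]

```text
time_s: 17.97
position: [0.5474, -0.0094, 0.2011]
tool_rot: [[-0.917, 0.399, -0.0], [0.399, 0.917, -0.0], [0.0, -0.0, -1.0]]
contact_force: [-0.4, 1.0, -0.4]
opening: 0.149
gripper_force: 58.7
```

```bash
python3 - <<'E'
from h import *
np.set_printoptions(precision=4,suppress=True)
s=env.get_state();print(s["time_s"],s["position"],s["contact_force"],s["gripper_force"]);R=np.array(s["tool_rot"]);print(np.degrees(np.arctan2(R[1,0],R[0,0])))
b=snap("side");u,v=proj("side",(.548,-.01,.14)).astype(int);w=35
c=cv2.resize(b[v-w:v+w,u-w:u+w],(560,560),interpolation=cv2.INTER_CUBIC)
cv2.imwrite("pics/c4.png",c[:,:,::-1]);print(u,v)
E
```

```text
17.9667 [ 0.5474 -0.0094  0.2011] [-0.3754  1.0094 -0.39  ] 58.65616500377655
156.4728545010067
294 202
```

View pics/c4.png

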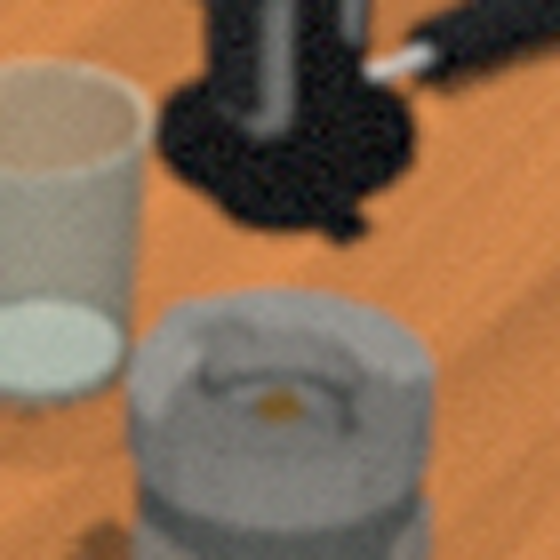

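Call:
apply_moves:
  increments:
    - [-1, 0, 0, -0.06, 0]
    - [-1, 0, 0, -0.12, 0]
    - [-1, 0, 0, -0.18, 0]
    - [-1, 0, 0, -0.23, 0]
    - [-1, 0, 0, -0.25, 0]
    - [-1, 0, 0, -0.265, 0]
    - [-1, 0, 0, -0.28, 0]
    - [-1, 0, 0, -0.29, 0]
    - [-1, 0, 0, -0.29, 0]
    - [-1, 0, 0, -0.29, 0]

```text
time_s: 18.85
position: [0.5478, -0.0095, 0.1436]
tool_rot: [[-0.917, 0.398, 0.001], [0.398, 0.917, -0.0], [-0.001, 0.0, -1.0]]
contact_force: [0.7, -0.1, -1.7]
opening: 0.153
gripper_force: 58.7
```

Call:
apply_moves:
  increments:
    - [-1, 0, 0, -0.01, 0]
    - [-1, 0, 0, -0.02, 0]
    - [-1, 0, 0, -0.03, 0]
    - [-1, 0, 0, -0.04, 0]
    - [-1, 0, 0, -0.05, 0]
    - [-1, 0, 0, -0.05, 0]
    - [-1, 0, 0, -0.05, 0]
    - [-1, 0, 0, -0.05, 0]

```text
time_s: 19.52
position: [0.5483, -0.0096, 0.1341]
tool_rot: [[-0.917, 0.398, 0.002], [0.398, 0.917, -0.0], [-0.002, 0.0, -1.0]]
contact_force: [-0.7, 0.3, 6.4]
opening: 0.15
gripper_force: 59.6
```

Call:
apply_moves:
  increments:
    - [-1, 0, 0, -0.005, 0]
    - [-1, 0, 0, -0.01, 0]
    - [-1, 0, 0, -0.01, 0]
    - [-1, 0, 0, -0.01, 0]
    - [-1, 0, 0, -0.01, 0]

```text
time_s: 19.93
position: [0.5485, -0.0096, 0.1333]
tool_rot: [[-0.917, 0.398, 0.003], [0.398, 0.917, -0.001], [-0.003, 0.001, -1.0]]
contact_force: [-2.9, -0.1, 14.2]
opening: 0.148
gripper_force: 61.0
```

Call:
apply_moves:
  increments:
    - [-1, 0, 0, -0.007, 0]
    - [-1, 0, 0, -0.007, 0]
    - [-1, 0, 0, -0.007, 0]
    - [-1, 0, 0, -0.007, -0.05]
    - [-1, 0, 0, -0.007, -0.1]
    - [-1, 0, 0, -0.007, -0.15]
    - [-1, 0, 0, -0.007, -0.2]
    - [-1, 0, 0, -0.007, -0.25]
    - [-1, 0, 0, -0.007, -0.3]

```text
time_s: 20.68
position: [0.5499, -0.0105, 0.1333]
tool_rot: [[-0.634, 0.774, 0.006], [0.774, 0.634, -0.002], [-0.006, 0.003, -1.0]]
contact_force: [-3.0, -1.8, 20.9]
opening: 0.15
gripper_force: 61.8
```

Call:
apply_moves:
  increments:
    - [-1, 0, 0, 0, -0.06]
    - [-1, 0, 0, 0, -0.12]
    - [-1, 0, 0, 0, -0.18]
    - [-1, 0, 0, 0, -0.24]
    - [-1, 0, 0, 0, -0.3]
    - [-1, 0, 0, 0, -0.36]
    - [-1, 0, 0, 0, -0.42]
    - [-1, 0, 0, 0, -0.48]
    - [-1, 0, 0, 0, -0.54]
    - [-1, 0, 0, 0, -0.6]
    - [-1, 0, 0, 0, -0.66]
    - [-1, 0, 0, 0, -0.7]

```text
time_s: 21.68
position: [0.5494, -0.0101, 0.1332]
tool_rot: [[0.402, 0.916, 0.005], [0.916, -0.402, -0.001], [0.001, 0.005, -1.0]]
contact_force: [-5.1, -0.2, 23.3]
opening: 0.15
gripper_force: 62.3
```

Call:
apply_moves:
  increments:
    - [-1, 0, 0, 0, 0]
    - [-1, 0, 0, 0, 0]
    - [-1, 0, 0, 0, 0]
    - [-1, 0, 0, 0, 0]

```text
time_s: 22.02
position: [0.5493, -0.01, 0.1332]
tool_rot: [[0.399, 0.917, 0.005], [0.917, -0.399, -0.001], [0.001, 0.005, -1.0]]
contact_force: [-4.5, -0.4, 22.6]
opening: 0.15
gripper_force: 62.0
```

```bash
python3 - <<'E'
from h import *
np.set_printoptions(precision=4,suppress=True)
s=env.get_state();print(s["time_s"],s["position"],s["contact_force"],s["wrist_torque"],s["gripper_force"],s["qd"]);R=np.array(s["tool_rot"]);print(np.degrees(np.arctan2(R[1,0],R[0,0])),R[:,2])
b=snap("side");u,v=proj("side",(.548,-.01,.12)).astype(int);w=35
c=cv2.resize(b[v-w:v+w,u-w:u+w],(560,560),interpolation=cv2.INTER_CUBIC)
cv2.imwrite("pics/c5.png",c[:,:,::-1])
E
```

```text
22.0167 [ 0.5493 -0.01    0.1332] [-4.4858 -0.4167 22.5906] [ 0.11    1.169  -0.0626] 61.99858903884888 [-0.0826  0.0038 -0.0118  0.1003  0.0084 -0.0036]
66.51339353955545 [ 0.0048 -0.0012 -1.    ]
```

View pics/c5.png

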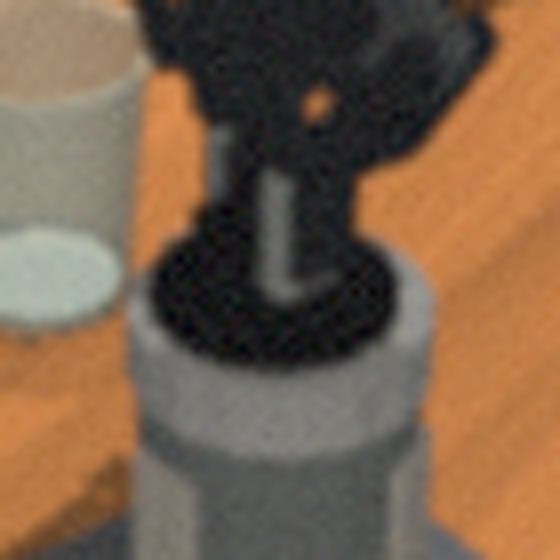

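The cap sits flush and centred on the collar, turned 90° from the notches (tool yaw 66.5°), and is still gripped with about 22 N pressing down. I'm handing it in.

```bash
python3 -c "
from cell import env
print(env.job_done())"
```

```text
the job is handed in; nothing more can be done
None
```

I handed the job in at about 22 s: the slim battery is on the spring, and the cap is in, turned 90° clockwise and held flush on the collar with about 22 N. No verdict came back, and I never moved the arm near the wide battery or the glass.

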